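# Level the entry shelf riser with a sleeve key

## Task

The little wooden riser on the cork shelf is not level. Push the loose square aluminium sleeve fully home over the square spigot of the riser's levelling post, press the post all the way down against its spring, and turn it until the bubble rests centred between the two bands of the spirit vial. Finish while holding: keep gripping the sleeve and pressing it down with the bubble centred, and leave the other things on the shelf where they are.

Things in the scene. Friction and masses are not known exactly. Their poses are not given: they have to be found in the camera images.
- sleeve_mid (a point): Centre (half-way up, on the axis) of the loose square aluminium tube standing upright on the cork, left or right of the riser: 31 x 31 mm outside, 60 mm tall, 4 mm walls, 23 x 23 mm bore open at both ends; its foot is 30 mm below this point. z is the tube's axis (up), x and y square to its flat sides. About 90 g.
- collar (a point): Levelling post, upright: centre of the top face of its round collar (44 mm across, about 12 mm over the deck). From it rises the square spigot, 20 x 20 mm, 20 mm tall (top 6 mm stepped in to 14 mm). z up; x, y square to its flats, turning with it. The sleeve fits at any of four quarter turns (1.5 mm clearance a side, about 0.16 rad play); fully home its foot rests on the collar.
- press (a joint): How far the post is pressed down, m: 0 = up, 0.006 = down on its stop. A spring pushes it back: about 2.4 N at the top, 6 N at the stop; it springs up when let go.
- screw (a joint): Turn of the post, rad, clockwise from above positive; stops at -1.2 and 2.6. Stiff (0.06 N m), stays where left. Clockwise raises the riser's left (post) end and moves the bubble towards the post, 20 mm per rad. The level position differs every time; it lies 0.5 to 1.5 rad clockwise of the start.
- bubble (a point): Centre of the pale bubble, 24 mm long, which shows along the top of the tinted vial. It follows the turning of the post at once.
- vial_mid (a point): Middle of the spirit vial that lies along the riser: dark tinted tube 20 mm across, 104 mm long, two raised steel bands 16 mm either side of this point. Its y axis runs along the vial towards the post; the bubble is centred when level with this point along y. The post's axis lies 122 to 129 mm along y and 20 mm along -x from here.
- riser: Fixed foot frame of the riser, whose wooden deck is 110 x 250 mm with its top about 44 mm over the cork. Origin on the cork under the middle; y towards the levelling post, which stands 95 mm along y from here.
- sleeve: The same sleeve; origin at the centre of its foot.
- charger: Bystander: silver laptop charger brick, 74 x 74 x 28 mm, origin under its centre. Leave it.
- tracker: Bystander: white plastic tracker disc, 36 mm across, 8 mm thick, between the robot and the riser. Leave it.
- ring_cone: Bystander: white ceramic ring cone, 64 mm across its foot, 74 mm tall. Leave it.
- tablet_stand: Bystander: aluminium tablet stand folded flat, 120 x 140 x 13 mm. Leave it.
Mind the look-alikes: they are no part of the job. Of the things shaped like the sleeve, the aluminium one is meant.

How it is judged:
By the outcome, as a careful person would: the job done as asked, in the order asked, and still so for the second after the job is handed in, while the arm keeps its last pose, push and grip.
It also fails if it takes over 45 s, if anything falls off the work surface, if the arm or the gripper's body presses on something with over 40 N, if the wrist force passes 120 N, or if a joint passes its speed limit or range.

## Robot

A 6-joint arm with a two-finger parallel gripper is mounted at the origin on the work surface. World frame = base frame: x ahead of the robot, y to its left, z up, the work surface at z = 0. Lengths are in m, angles in rad, forces in N, time in s.
With the tool pointing down it reaches from about 0.3 to 0.775 m from the base axis. Payload 14.6 kg.
Tool frame: the origin (TCP) lies at the very end of the fingers, on their centre line; the grasp point (between the pads) lies 19 mm behind it (r.grip_depth is the distance from the TCP to the grasp point, in m); x points along the fingers, y is the direction in which the jaws open and shut, and the axes are right-handed (so a half turn about x gives the same grasp; the last joint's range is limited). The gripper opens to 85 mm and grips with 20 to 120 N. Pads are 22 mm wide; open, the fingers measure 114 mm over their backs; the gripper's body (76 mm by 85 mm) begins 54 mm behind the grasp point. The pads swing forward as they close: fully open they stand 13 mm farther back than shut.
Start: joints at [-1.406, 0.3, 1.521, -0, 1.321, -0.067], TCP at [0.126, -0.535, 0.231] pointing down, gripper open.
Joint ranges: [-3.03, 3.03], [-0.79, 2.21], [0.23, 2.52], [-1.04, 4.18], [0, 3.07], [-2.55, 2.55]. Speed limits (rad/s): [2.22, 2.22, 2.57, 3.14, 3.14, 3.14].

## Interface

Orientations are given as [roll, pitch, yaw] about the fixed x, y, z axes, in that order (R = Rz(yaw) Ry(pitch) Rx(roll)).
In Python, from rig import get_state, imaging, close_job, r gives the robot as it stands.
- The arm moves only by the tool send_rows, never from a script. Its argument "commands" is a list that holds one entry, the list of rows, each a list of 4 numbers: the shift along the tool's x, y, z in m, then the turn about the tool's x in degrees. A call has exactly 8 rows; each row is the pose to reach, as a shift and turn from the pose measured when the call began, along the tool's axes at that moment; what a row does not reach only later rows make up. A row lasts 1/12 s, in which the tool goes at most 41.7 mm and 7.16 degrees, less where a joint would pass 70% of its speed; a pose out of reach is approached as far as the arm can. A call with a gripper value outside its range is refused whole. "gripper" is the finger opening in m, from 0 to 0.0854, set as the call begins (left out, the last holds). The fingers move at their own pace and stop on an object; "force" is the grip in N (left out, the last holds). Time passes only in rows, so rows that repeat a pose let the fingers close, or fill a call up. It gives the time, the measured TCP pose, the force and the opening at its end, in the units of the state.
- get_state(): the state, without advancing time (a new reading comes with each control period).
- imaging.capture(name): name is "side" or "top"; returns the picture (400x640x3 uint8, blue, green, red); there is no depth.
- imaging.camera_info(name): a dict with "vfov" (degrees; the focal length in pixels is half the picture's height over the tangent of half this angle, whatever the lens; pixels are square), "cx", "cy" (the principal point, pixels), "world_to_cam" (4x4, takes a point from world to camera coordinates). Camera axes: x right, y down, z forward; pixel columns grow to the right and rows downward; lengths in m; the calibration is good to about 2 mm. A picture is of the moment at which its call begins. camera_info takes no time and is no camera call.
- close_job(): hands the job in, once; it reports no verdict.
The state is a dict: "time_s": time; "qpos": joint angles; "qvel": joint speeds; "joint_torque": joint torques, N m; "tool_pos": TCP position; "eef_rot": TCP orientation; "contact_force": force on the tool from outside, world axes, zero at the start; "ft_torque": the same for the moment, N m; "opening": opening from 0.0 (shut) to 1.0 (fully open).
Only numpy, scipy, OpenCV 4.12 (cv2) and the standard library are available. Lean on these libraries where they do the work, as an engineer would, in place of code of your own. Each camera call takes 0.05 s, during which the arm holds its last target.

## Working session

There is one attempt and no reset: what is moved stays moved. The work goes in short steps, Python scripts to look and compute and a tool call to move; the robot and the scene stay as the last step left them, time stands still between calls to the robot, and variables do not carry over. Pictures are saved under pics/ and viewed, and the job is handed in when it is done.

Besides the shell and the picture viewer there is one more tool, called after "Emit:" in YAML: its name, and indented under it one key for each argument. send_rows: Moves the arm, as the interface text tells. Its arguments: {"type":"object","properties":{"commands":{"type":"array","items":{"type":"array","items":{"type":"array","items":{"type":"number"}}}},"gripper":{"type":"number"},"force":{"type":"number"}},"required":["commands"]}

```bash
ls; mkdir -p pics; python3 - <<'E'
from rig import get_state, imaging, r
import cv2
for n in("side","top"):
    cv2.imwrite(f"pics/{n}0.png",imaging.capture(n)); print(n,imaging.camera_info(n))
print(get_state(), r.grip_depth)
E
```

```text
pics
side {'vfov': 44.39149290260068, 'cx': 319.82739879588433, 'cy': 199.04704486113994, 'world_to_cam': array([[-0.75403417, -0.65681444,  0.00522066,  0.3894254 ],
       [-0.41498829,  0.47022262, -0.77889371,  0.29095196],
       [ 0.50913376, -0.58947898, -0.62713423,  1.00738319],
       [ 0.        ,  0.        ,  0.        ,  1.        ]])}
top {'vfov': 43.0949640391334, 'cx': 322.4474289957652, 'cy': 204.36636599742602, 'world_to_cam': array([[-0.02154801, -0.99974145,  0.00726076, -0.01877962],
       [-0.99773149,  0.02104027, -0.06394665,  0.55405308],
       [ 0.06377735, -0.00862221, -0.9979269 ,  1.19905688],
       [ 0.        ,  0.        ,  0.        ,  1.        ]])}
{'time_s': 0.1, 'qpos': array([-1.40559133e+00,  3.00430957e-01,  1.52151812e+00, -3.32348241e-05,
        1.32072472e+00, -6.66275729e-02]), 'qvel': array([-1.19976884e-04,  6.90339722e-04, -2.80181051e-03, -1.07926446e-03,
        2.92144494e-05,  2.45804055e-04]), 'joint_torque': array([ 3.92456450e-04, -5.44379175e+01, -3.62371266e+01, -1.35211749e-04,
        3.05005080e-03, -1.17336054e-05]), 'tool_pos': array([ 0.126308  , -0.5350789 ,  0.23076998]), 'eef_rot': array([-1.60765651,  1.56971471,  1.76577696]), 'contact_force': array([-0.38982885, -1.21573042, -0.05459025]), 'ft_torque': array([-0.01522595, -0.02598709, -0.01377467]), 'opening': 0.9977828249387587} 0.0187
```

View pics/side0.png

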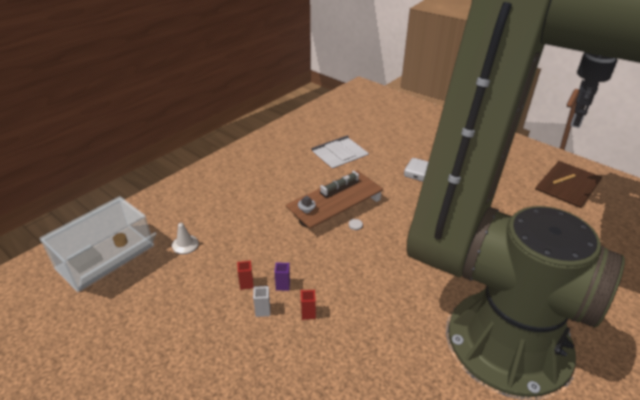

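View pics/top0.png

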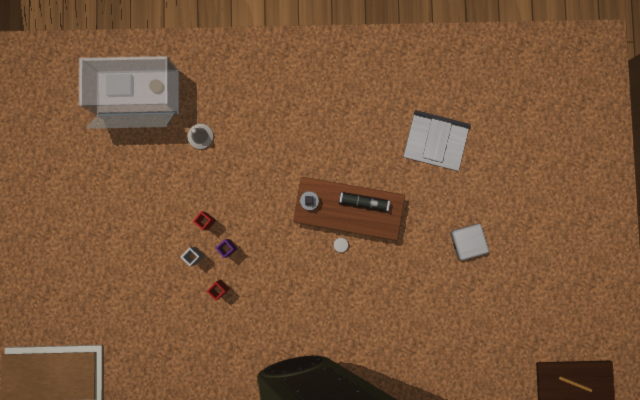

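```bash
python3 - <<'E'
import cv2
t=cv2.imread("pics/top0.png");s=cv2.imread("pics/side0.png")
def c(im,x,y,w,h,k,n): cv2.imwrite("pics/"+n,cv2.resize(im[y:y+h,x:x+w],None,fx=k,fy=k,interpolation=cv2.INTER_CUBIC))
c(t,170,200,80,60+45,5,"t_sl.png"); c(t,285,170,130,80,6,"t_ri.png")
c(s,225,250,110,75,7,"s_sl.png"); c(s,280,160,110,75,7,"s_ri.png")
E
```

```text
(no output)
```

View pics/t_sl.png

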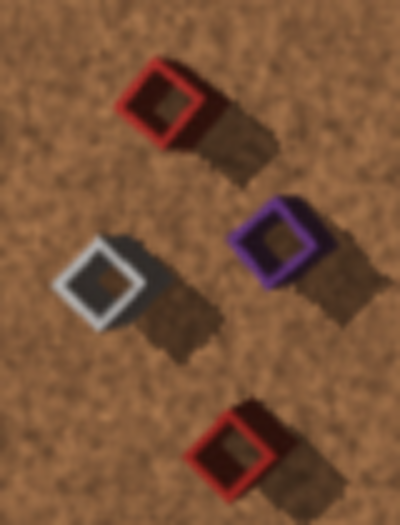

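View pics/t_ri.png

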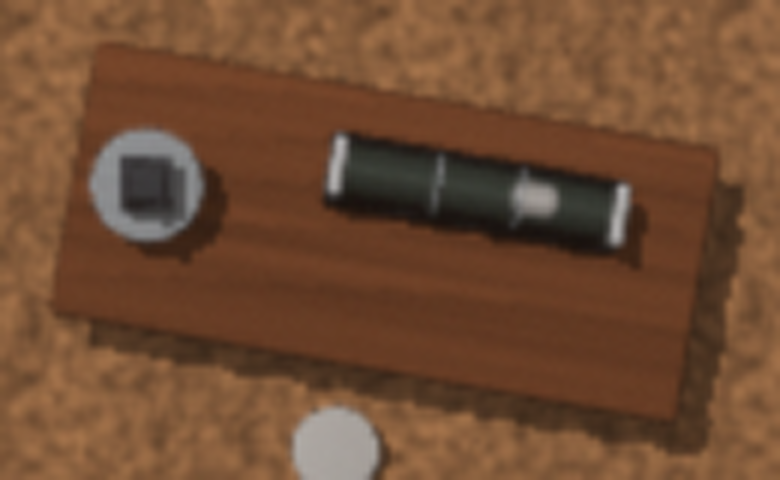

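View pics/s_sl.png

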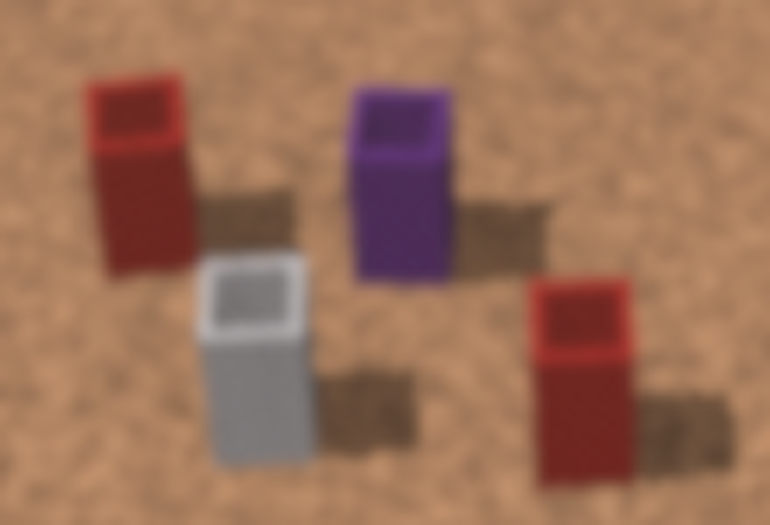

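View pics/s_ri.png

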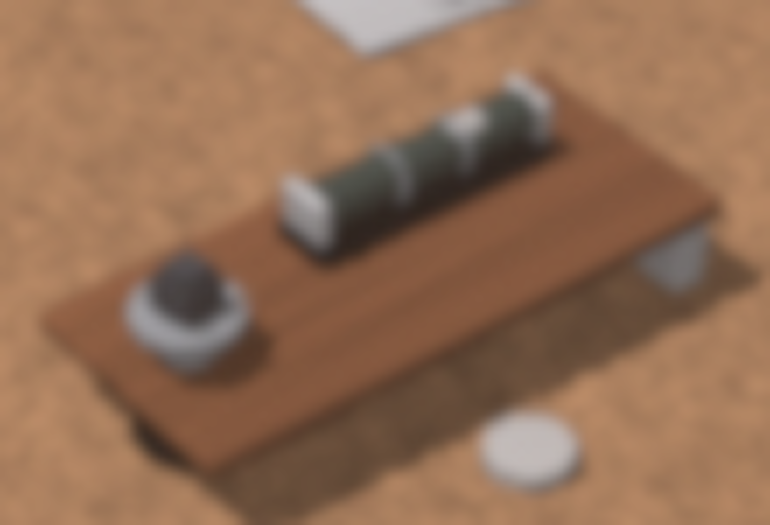

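```bash
cat > h.py <<'E'
import numpy as np, cv2
from rig import imaging
def ray(n,u,v):
    I=imaging.camera_info(n);f=200/np.tan(np.radians(I['vfov']/2));W=I['world_to_cam']
    R=W[:3,:3];c=-R.T@W[:3,3];d=R.T@np.array([(u-I['cx'])/f,(v-I['cy'])/f,1]);return c,d
def P(n,u,v,z):
    c,d=ray(n,u,v);return c+d*(z-c[2])/d[2]
def proj(n,p):
    I=imaging.camera_info(n);f=200/np.tan(np.radians(I['vfov']/2));q=I['world_to_cam']@np.r_[p,1]
    return np.array([I['cx']+f*q[0]/q[2],I['cy']+f*q[1]/q[2]])
def cr(x,y,x0,y0,k): return x0+(x+.5)/k-.5,y0+(y+.5)/k-.5
E
python3 - <<'E'
from h import *
np.set_printoptions(precision=4,suppress=True)
for nm,args,pts in(("top",(170,200,5),[(98,237),(52,285),(98,331),(146,283)]),("side",(225,250,7),[(198,256),(304,254),(311,337),(203,340)])):
    A=np.array([P(nm,*cr(*p,*args),.06) for p in pts]);print(nm,A.mean(0),np.linalg.norm(A-np.roll(A,-1,0),axis=1))
    e=np.roll(A,-1,0)-A;print(np.degrees(np.arctan2(e[:,1],e[:,0]))%90)
k=(285,170,6);s=(280,160,7)
print('collar',P("top",*cr(147,185,*k),.056),P("side",*cr(186,310,*s),.056))
sp=np.array([P("top",*cr(*p,*k),.076) for p in[(120,157),(163,157),(163,207),(120,207)]]);print(sp,sp.mean(0))
for p in[(338,165),(620,215),(437,185),(519,197),(536,199)]: print('vial',P("top",*cr(*p,*k),.066))
for p in[(385,150),(458,122),(466,122)]: print('vial s',P("side",*cr(*p,*s),.066))
d=np.array([P("top",*cr(*p,*k),.044) for p in[(98,43),(717,148),(678,418),(54,312)]]);print('deck',d,d.mean(0),np.linalg.norm(d-np.roll(d,-1,0),axis=1))
E
```

```text
top [0.4374 0.2785 0.06  ] [0.0302 0.0301 0.0308 0.0308]
[45.4436 44.3379 44.1274 45.4774]
side [0.4369 0.28   0.06  ] [0.032  0.0324 0.0318 0.0328]
[42.7355 49.4135 43.3433 49.698 ]
collar [0.561  0.0006 0.056 ] [ 0.5647 -0.0013  0.056 ]
[[ 0.5704  0.0104  0.076 ]
 [ 0.5701 -0.006   0.076 ]
 [ 0.551  -0.0056  0.076 ]
 [ 0.5513  0.0107  0.076 ]] [0.5607 0.0024 0.076 ]
vial [ 0.5664 -0.0732  0.066 ]
vial [ 0.5448 -0.1813  0.066 ]
vial [ 0.5579 -0.1111  0.066 ]
vial [ 0.5526 -0.1426  0.066 ]
vial [ 0.5517 -0.1491  0.066 ]
vial s [ 0.5643 -0.1149  0.066 ]
vial s [ 0.5546 -0.1477  0.066 ]
vial s [ 0.5523 -0.1498  0.066 ]
deck [[ 0.6182  0.019   0.044 ]
 [ 0.5717 -0.2232  0.044 ]
 [ 0.4663 -0.2046  0.044 ]
 [ 0.5128  0.0382  0.044 ]] [ 0.5422 -0.0927  0.044 ] [0.2466 0.107  0.2472 0.1071]
```

```bash
python3 - <<'E'
from h import *
from rig import get_state
from scipy.spatial.transform import Rotation as Ro
np.set_printoptions(precision=4,suppress=True)
print(Ro.from_euler('xyz',get_state()['eef_rot']).as_matrix())
t=cv2.imread("pics/top0.png");s=cv2.imread("pics/side0.png")
a=cv2.resize(t[188:214,297:323],None,fx=15,fy=15,interpolation=cv2.INTER_CUBIC)
b=cv2.resize(s[192:218,294:320],None,fx=15,fy=15,interpolation=cv2.INTER_CUBIC)
cv2.imwrite("pics/sp.png",np.clip(np.hstack([a,b]).astype(float)*1.6,0,255))
E
```

```text
[[-0.0002  0.2298 -0.9732]
 [ 0.0011 -0.9732 -0.2298]
 [-1.     -0.0011 -0.    ]][ WARN:0@0.677] global loadsave.cpp:1063 imwrite_ Unsupported depth image for selected encoder is fallbacked to CV_8U.
```

View pics/sp.png

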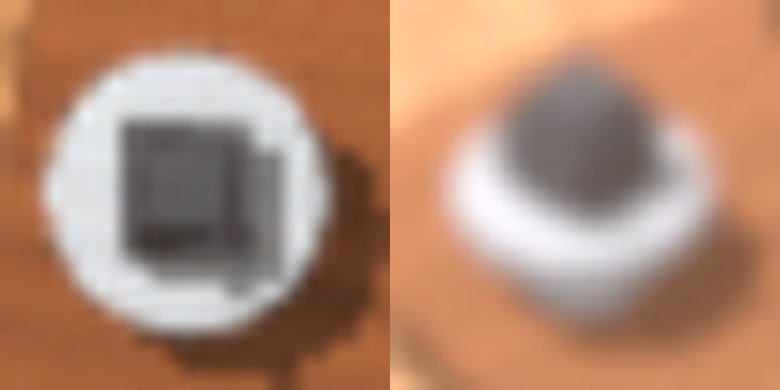

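Emit:
send_rows:
  commands:
    - [[0, -0.025, -0.034, -4], [0, -0.05, -0.067, -8], [0, -0.075, -0.101, -12], [0, -0.1, -0.135, -16], [0, -0.125, -0.168, -20], [0, -0.15, -0.202, -24], [0, -0.175, -0.236, -28], [0, -0.2, -0.27, -31.7]]
  gripper: 0.06

```text
time_s: 0.77
tool_pos: [0.3421, -0.2787, 0.231]
eef_rot: [-2.213, 1.57, 1.717]
contact_force: [0.2, -0.2, -0.2]
opening: 0.704
```

```bash
cat > d.py <<'E'
import sys,numpy as np
from rig import get_state
from scipy.spatial.transform import Rotation as Ro
s=get_state();R=Ro.from_euler('xyz',s['eef_rot']).as_matrix()
t=np.array([float(a) for a in sys.argv[1:4]])
print('t',s['time_s'],'pos',s['tool_pos'].round(4),'jaw',np.degrees(np.arctan2(R[1,1],R[0,1])).round(2),'down',R[:,0].round(4))
print('shift',(R.T@(t-s['tool_pos'])).round(4),'F',s['contact_force'].round(2),s['ft_torque'].round(3),'q',s['qpos'].round(2),'open',s['opening']*.0854)
E
python3 d.py 0.437 0.279 0.231
```

```text
t 0.7667 pos [ 0.3421 -0.2787  0.231 ] jaw -44.83 down [-2.e-04  1.e-03 -1.e+00]
shift [ 0.0005 -0.3259 -0.4624] F [ 0.2  -0.22 -0.22] [-0.007  0.027  0.   ] q [-0.77  0.06  1.81  0.    1.28  0.02] open 0.060128503150859075
```

Emit:
send_rows:
  commands:
    - [[0, -0.0235, -0.033, 0], [0, -0.047, -0.066, 0], [0, -0.0705, -0.099, 0], [0, -0.094, -0.133, 0], [0, -0.1175, -0.167, 0], [0, -0.141, -0.2, 0], [0, -0.1645, -0.233, 0], [0, -0.188, -0.267, 0]]

```text
time_s: 1.43
tool_pos: [0.3966, 0.0452, 0.2314]
eef_rot: [-2.461, 1.57, 1.468]
contact_force: [1.2, -0.5, -0.3]
opening: 0.701
```

```bash
python3 d.py 0.437 0.279 0.10
```

```text
t 1.4333 pos [0.3966 0.0452 0.2314] jaw -44.84 down [ 1.e-04  1.e-03 -1.e+00]
shift [ 0.1316 -0.1361 -0.1941] F [ 1.18 -0.49 -0.33] [-0.076 -0.065  0.029] q [ 0.02 -0.04  1.91  0.    1.28  0.8 ] open 0.059886333850870194
```

Emit:
send_rows:
  commands:
    - [[0, -0.022, -0.032, 0], [0, -0.045, -0.064, 0], [0, -0.068, -0.097, 0], [0.02, -0.09, -0.129, 0], [0.04, -0.113, -0.162, 0], [0.07, -0.136, -0.194, 0], [0.1, -0.136, -0.194, 0], [0.13, -0.136, -0.194, 0]]

```text
time_s: 2.1
tool_pos: [0.4363, 0.281, 0.0991]
eef_rot: [-1.681, 1.57, 2.252]
contact_force: [0.8, -1.3, -0.3]
opening: 0.705
```

```bash
python3 d.py 0.437 0.279 0.024; python3 - <<'E'
from h import *
for n in("side","top"): cv2.imwrite(f"pics/{n}1.png",imaging.capture(n))
t=cv2.imread("pics/top1.png");s=cv2.imread("pics/side1.png")
a=cv2.resize(t[215:295,150:250],None,fx=4,fy=4,interpolation=cv2.INTER_CUBIC)
b=cv2.resize(s[250:330,220:320],None,fx=4,fy=4,interpolation=cv2.INTER_CUBIC)
cv2.imwrite("pics/c1.png",np.hstack([a,b]))
E
```

```text
t 2.1 pos [0.4363 0.281  0.0991] jaw -44.68 down [-6.e-04  8.e-04 -1.e+00]
shift [0.0751 0.0019 0.0009] F [ 0.77 -1.31 -0.29] [ 0.039 -0.03   0.049] q [0.5  0.38 1.74 0.   1.02 1.28] open 0.0602253984763383
```

View pics/c1.png

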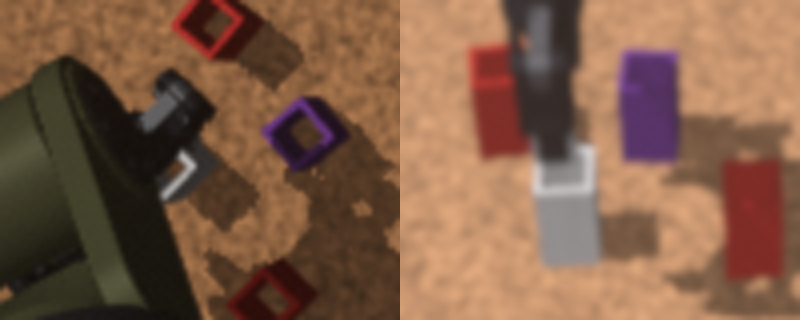

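Emit:
send_rows:
  commands:
    - [[0, 0.002, 0.001, 0], [0.015, 0.002, 0.001, 0], [0.03, 0.002, 0.001, 0], [0.045, 0.002, 0.001, 0], [0.06, 0.002, 0.001, 0], [0.07, 0.002, 0.001, 0], [0.075, 0.002, 0.001, 0], [0.075, 0.002, 0.001, 0]]

```text
time_s: 2.87
tool_pos: [0.435, 0.2755, 0.0225]
eef_rot: [-0.389, 1.563, -2.741]
contact_force: [-0.6, -0.4, 1.0]
opening: 0.701
```

Emit:
send_rows:
  commands:
    - [[0, 0, 0, 0], [0, 0, 0, 0], [0, 0, 0, 0], [0, 0, 0, 0], [0, 0, 0, 0], [0, 0, 0, 0], [0, 0, 0, 0], [0, 0, 0, 0]]
  gripper: 0.02
  force: 50

```text
time_s: 3.53
tool_pos: [0.4356, 0.2757, 0.0237]
eef_rot: [-0.395, 1.564, -2.747]
contact_force: [-0.3, -1.8, 6.1]
opening: 0.354
```

```bash
python3 d.py 0.437 0.279 0.024; python3 - <<'E'
from h import *
cv2.imwrite("pics/side2.png",imaging.capture("side"))
s=cv2.imread("pics/side2.png")
cv2.imwrite("pics/c2.png",cv2.resize(s[230:330,220:320],None,fx=5,fy=5,interpolation=cv2.INTER_CUBIC))
E
```

```text
t 3.5333 pos [0.4356 0.2757 0.0237] jaw -44.8 down [-0.0058 -0.0024 -1.    ]
shift [-0.0003 -0.0013 -0.0033] F [-0.27 -1.78  6.09] [-0.306  0.057  0.014] q [0.49 0.5  1.78 0.   0.86 1.27] open 0.03025433830252959
```

View pics/c2.png

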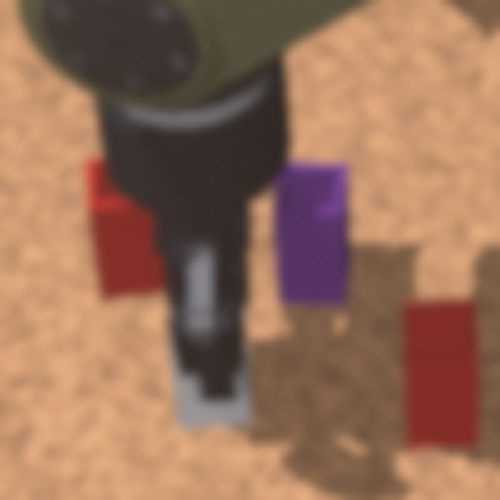

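Emit:
send_rows:
  commands:
    - [[-0.01, 0, 0, 0], [-0.03, 0, 0, 0], [-0.05, 0, 0, 0], [-0.07, 0, 0, 0], [-0.09, 0, 0, 0], [-0.11, 0, 0, 0], [-0.125, 0, 0, 0], [-0.125, 0, 0, 0]]

```text
time_s: 4.25
tool_pos: [0.4375, 0.2767, 0.1527]
eef_rot: [-1.168, 1.57, 2.762]
contact_force: [1.5, 0.7, 0.3]
opening: 0.354
```

```bash
python3 d.py 0.561 0.0005 0.15
```

```text
t 4.25 pos [0.4375 0.2767 0.1527] jaw -44.79 down [-7.e-04  3.e-04 -1.e+00]
shift [0.0026 0.2822 0.1089] F [1.54 0.66 0.35] [ 0.068 -0.041  0.04 ] q [0.49 0.31 1.7  0.   1.13 1.27] open 0.030193574359562384
```

Emit:
send_rows:
  commands:
    - [[0, 0.03, 0.012, -5], [0, 0.065, 0.025, -10.5], [0, 0.1, 0.039, -16], [0, 0.137, 0.053, -22], [0, 0.174, 0.067, -28], [0, 0.211, 0.081, -34], [0, 0.248, 0.096, -40], [0, 0.282, 0.109, -44]]

```text
time_s: 4.92
tool_pos: [0.561, -0.0016, 0.1523]
eef_rot: [-1.817, 1.57, 2.887]
contact_force: [1.2, 0.3, -0.3]
opening: 0.354
```

Emit:
send_rows:
  commands:
    - [[0, 0, 0, 0], [0, 0, 0, 0], [0, 0, 0, 0], [0, 0, 0, 0], [0, 0, 0, 0], [0, 0, 0, 0], [0, 0, 0, 0], [0, 0, 0, 0]]

```text
time_s: 5.58
tool_pos: [0.5609, -0.0012, 0.1524]
eef_rot: [-1.822, 1.57, 2.883]
contact_force: [0.2, 0.0, -0.7]
opening: 0.357
```

```bash
python3 d.py 0.561 0.0005 0.15; python3 - <<'E'
from h import *
for n in("side","top"): cv2.imwrite(f"pics/{n}3.png",imaging.capture(n))
t=cv2.imread("pics/top3.png");s=cv2.imread("pics/side3.png")
cv2.imwrite("pics/c3s.png",cv2.resize(s[140:240,270:370],None,fx=6,fy=6,interpolation=cv2.INTER_CUBIC))
cv2.imwrite("pics/c3t.png",cv2.resize(t[160:240,260:360],None,fx=6,fy=6,interpolation=cv2.INTER_CUBIC))
E
```

```text
t 5.5833 pos [ 0.5609 -0.0012  0.1524] jaw -0.45 down [-9.e-04  2.e-04 -1.e+00]
shift [ 0.0024  0.     -0.0017] F [ 0.22  0.04 -0.67] [ 0.017  0.05  -0.034] q [-0.07  0.4   1.58  0.    1.16 -0.06] open 0.030516249074233705
```

View pics/c3s.png

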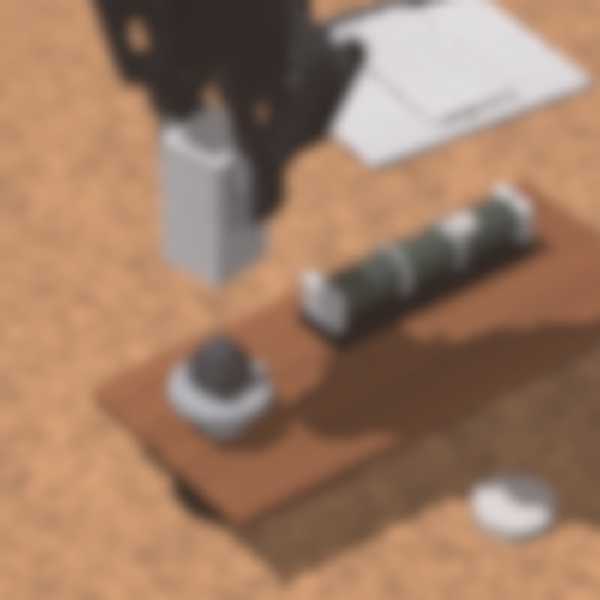

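View pics/c3t.png

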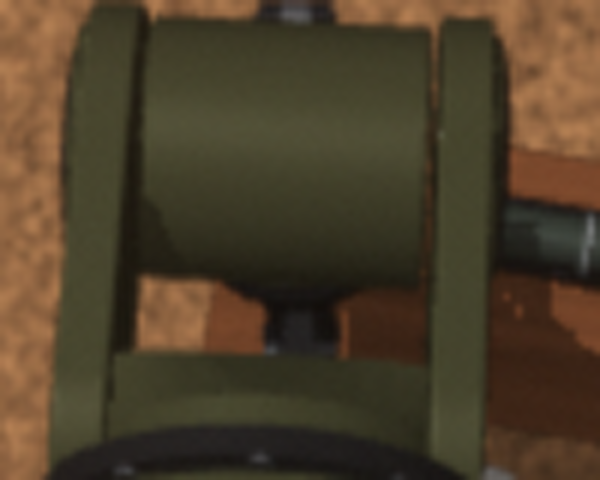

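```bash
python3 - <<'E'
from h import *
np.set_printoptions(precision=4,suppress=True)
k=(270,140,6)
for z in(.1287,):
    n,l,r_=[P("side",*cr(*p,*k),z) for p in[(216,286),(162,254),(267,249)]]
    print(n,l,r_,(l+r_)/2,n+[.0155,-.0155,0],np.linalg.norm(n-l),np.linalg.norm(n-r_))
# collar/spigot in same image
for c in[(.561,.0005,.056)]:
    for p in[(221,382)]: print('collar',P("side",*cr(*p,*k),.056), 'pred px',(proj("side",np.array(c))-[270,140])*6+2.5)
C=np.array([.561,.0021,.1287])
for d in[(-1,1),(1,1),(-1,-1)]: print('predcorner',(proj("side",C+np.r_[np.array(d)*.0155,0])-[270,140])*6+2.5)
for d in[(-1,1),(1,1),(-1,-1)]: print('spig shoulder',(proj("side",np.array([.561,.0005,.070])+np.r_[np.array(d)*.010,0])-[270,140])*6+2.5)
s=cv2.imread("pics/side3.png")
cv2.imwrite("pics/c3b.png",cv2.resize(s[155:217,290:322],None,fx=12,fy=12,interpolation=cv2.INTER_CUBIC)[:])
E
```

```text
[0.5484 0.0172 0.1287] [0.5797 0.0159 0.1287] [ 0.5496 -0.0153  0.1287] [0.5646 0.0003 0.1287] [0.5639 0.0017 0.1287] 0.03131762544774135 0.03254382854053838
collar [ 0.5658 -0.0036  0.056 ] pred px [222.8283 391.3029]
predcorner [220.7002 289.3106]
predcorner [164.9275 258.916 ]
predcorner [271.3155 254.963 ]
spig shoulder [224.0563 386.9775]
spig shoulder [189.1478 367.1714]
spig shoulder [255.7045 364.558 ]
```

```bash
python3 -c "
import cv2;a=cv2.imread('pics/c3b.png');a=cv2.convertScaleAbs(a[:590],alpha=1.3);cv2.imwrite('pics/c3c.png',a);print(a.shape)"
```

```text
(590, 384, 3)
```

View pics/c3c.png

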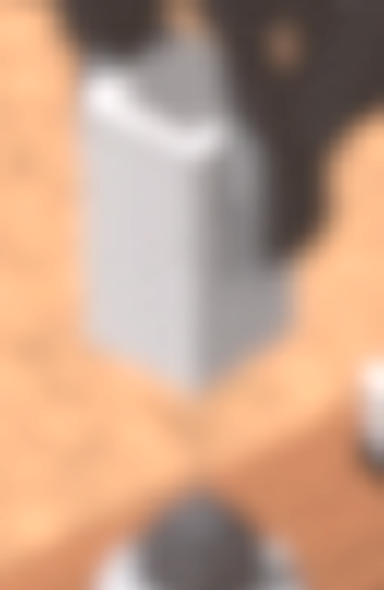

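Emit:
send_rows:
  commands:
    - [[0, 0, 0.0016, 0], [0.01, 0, 0.0016, 0.5], [0.02, 0, 0.0016, 0.5], [0.03, 0, 0.0016, 0.5], [0.04, 0, 0.0016, 0.5], [0.045, 0, 0.0016, 0.5], [0.045, 0, 0.0016, 0.5], [0.045, 0, 0.0016, 0.5]]

```text
time_s: 6.35
tool_pos: [0.5609, -0.003, 0.1071]
eef_rot: [-1.734, 1.569, 2.961]
contact_force: [-1.2, 0.7, 0.2]
opening: 0.358
```

```bash
python3 d.py 0.5605 -0.0028 0.08; python3 - <<'E'
from h import *
cv2.imwrite(f"pics/side4.png",imaging.capture("side"))
s=cv2.imread("pics/side4.png")
cv2.imwrite("pics/c4.png",cv2.resize(s[165:220,280:340],None,fx=10,fy=10,interpolation=cv2.INTER_CUBIC))
E
```

```text
t 6.35 pos [ 0.5609 -0.003   0.1071] jaw -0.97 down [-1.6e-03  3.0e-04 -1.0e+00]
shift [ 0.0271 -0.0003 -0.0002] F [-1.17  0.74  0.2 ] [-0.007  0.035  0.056] q [-0.07  0.46  1.61  0.    1.07 -0.05] open 0.03060643887724673
```

View pics/c4.png

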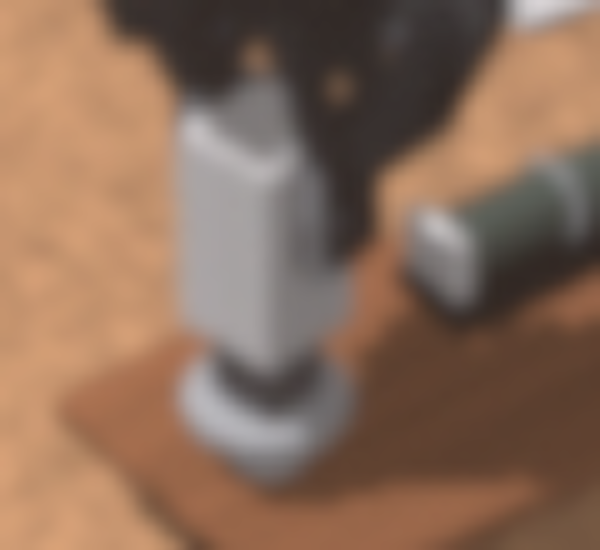

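Emit:
send_rows:
  commands:
    - [[0.003, 0, 0, 0], [0.006, 0, 0, 0], [0.009, 0, 0, 0], [0.012, 0, 0, 0], [0.015, 0, 0, 0], [0.018, 0, 0, 0], [0.021, 0, 0, 0], [0.023, 0, 0, 0]]

```text
time_s: 7.07
tool_pos: [0.5611, -0.003, 0.0843]
eef_rot: [-1.94, 1.57, 2.755]
contact_force: [-0.5, -0.4, 1.9]
opening: 0.356
```

```bash
python3 d.py 0.5605 -0.0028 0.08; python3 - <<'E'
from h import *
cv2.imwrite(f"pics/side5.png",imaging.capture("side"))
s=cv2.imread("pics/side5.png")
cv2.imwrite("pics/c5.png",cv2.resize(s[165:220,280:340],None,fx=10,fy=10,interpolation=cv2.INTER_CUBIC))
E
```

```text
t 7.0667 pos [ 0.5611 -0.003   0.0843] jaw -0.97 down [-7.e-04  3.e-04 -1.e+00]
shift [ 0.0043 -0.0006 -0.0002] F [-0.54 -0.42  1.91] [ 0.081  0.163 -0.038] q [-0.07  0.49  1.63  0.    1.03 -0.05] open 0.03039696225803578
```

View pics/c5.png

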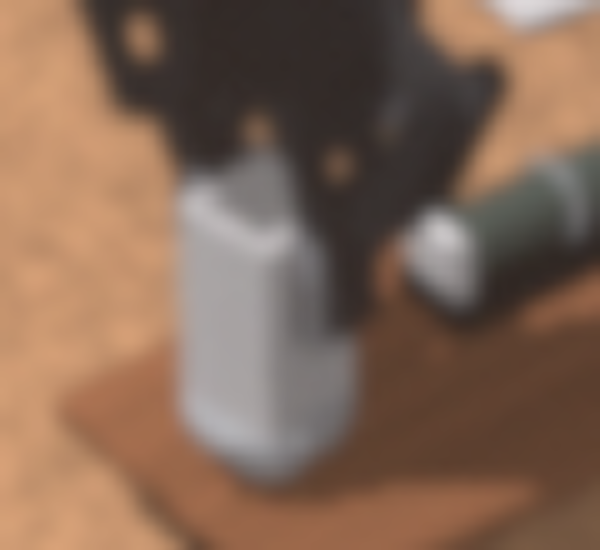

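Emit:
send_rows:
  commands:
    - [[0.002, 0, 0, 0], [0.004, 0, 0, 0], [0.005, 0, 0, 0], [0.006, 0, 0, 0], [0.007, 0, 0, 0], [0.008, 0, 0, 0], [0.009, 0, 0, 0], [0.009, 0, 0, 0]]

```text
time_s: 7.78
tool_pos: [0.5618, -0.0031, 0.079]
eef_rot: [1.511, 1.569, -0.077]
contact_force: [-17.8, 0.4, 43.8]
opening: 0.355
```

```bash
python3 d.py 0.5605 -0.0028 0.0737; python3 - <<'E'
from h import *
cv2.imwrite(f"pics/side6.png",imaging.capture("side"))
s=cv2.imread("pics/side6.png")
cv2.imwrite("pics/c6.png",cv2.resize(s[165:220,280:340],None,fx=10,fy=10,interpolation=cv2.INTER_CUBIC))
E
```

```text
t 7.7833 pos [ 0.5618 -0.0031  0.079 ] jaw -0.96 down [ 1.8e-03 -1.0e-04 -1.0e+00]
shift [ 0.0052 -0.0013 -0.0003] F [-17.76   0.41  43.84] [0.158 3.738 0.065] q [-0.07  0.5   1.63 -0.    1.01 -0.05] open 0.030321849086255268
```

View pics/c6.png

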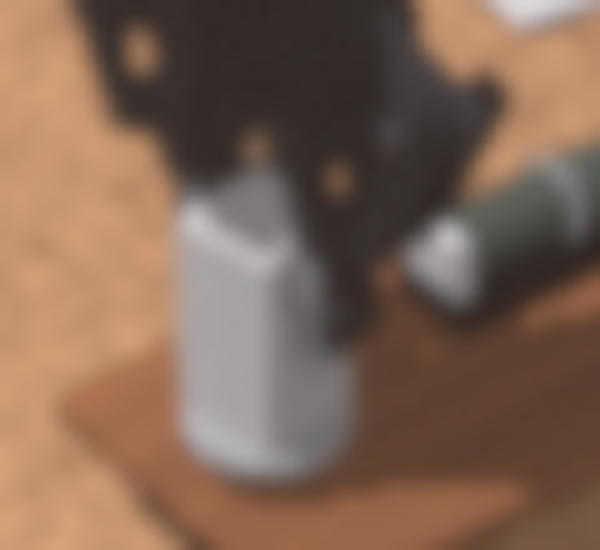

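```bash
python3 - <<'E'
from h import *
L=[]
for i in(3,4,5,6):
    s=cv2.imread(f"pics/side{i}.png"); L.append(cv2.resize(s[193:218,294:320] if 1 else 0,None,fx=15,fy=15,interpolation=cv2.INTER_CUBIC)[:, :])
o=np.vstack([np.hstack(L[:2]),np.hstack(L[2:])]);o=cv2.convertScaleAbs(o,alpha=1.4);o=cv2.resize(o,(624,600));cv2.imwrite("pics/cmp.png",o)
E
```

```text
(no output)
```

View pics/cmp.png

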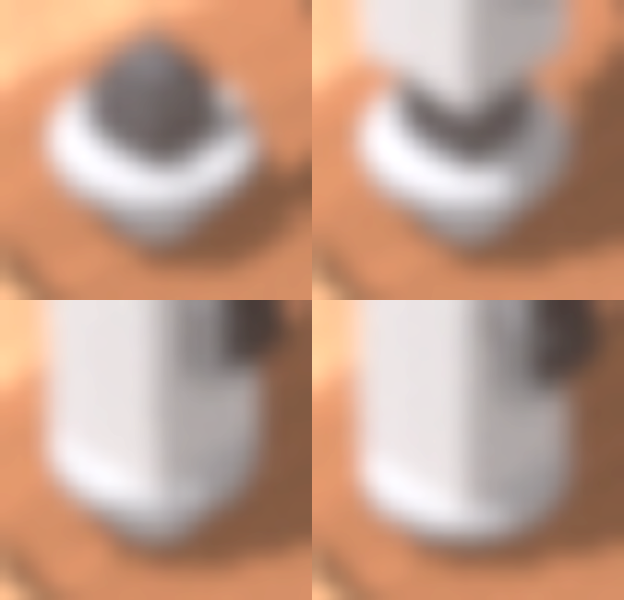

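Emit:
send_rows:
  commands:
    - [[0.002, -0.001, 0, 6], [0.002, -0.0014, -0.0001, 12], [0.002, -0.0017, -0.0002, 18], [0.002, -0.002, -0.0003, 24], [0.002, -0.0023, -0.0004, 30], [0.002, -0.0026, -0.0006, 36], [0.002, -0.0029, -0.0008, 42], [0.002, -0.0031, -0.0011, 48]]

```text
time_s: 8.5
tool_pos: [0.5578, -0.0019, 0.0791]
eef_rot: [-0.11, 1.57, -2.54]
contact_force: [-21.9, 1.8, 34.4]
opening: 0.359
```

```bash
cat > look.py <<'E'
import sys
from h import *
i=sys.argv[1]
for n in("side","top"): cv2.imwrite(f"pics/{n}{i}.png",imaging.capture(n))
t=cv2.imread(f"pics/top{i}.png");s=cv2.imread(f"pics/side{i}.png")
a=cv2.resize(t[185:215,325:395],None,fx=11,fy=11,interpolation=cv2.INTER_CUBIC)
b=cv2.resize(s[165:190,300:370],None,fx=11,fy=11,interpolation=cv2.INTER_CUBIC)
cv2.imwrite(f"pics/b{i}.png",cv2.convertScaleAbs(np.vstack([a,b]),alpha=1.5))
E
python3 d.py 0.5605 -0.0028 0.079; python3 look.py 7
```

```text
t 8.5 pos [ 0.5578 -0.0019  0.0791] jaw -49.23 down [-3.e-04 -2.e-04 -1.e+00]
shift [ 0.0001  0.0024 -0.0015] F [-21.85   1.82  34.37] [0.457 4.191 0.179] q [-0.07  0.49  1.64 -0.    1.01  0.79] open 0.030653632697360465
```

View pics/b7.png

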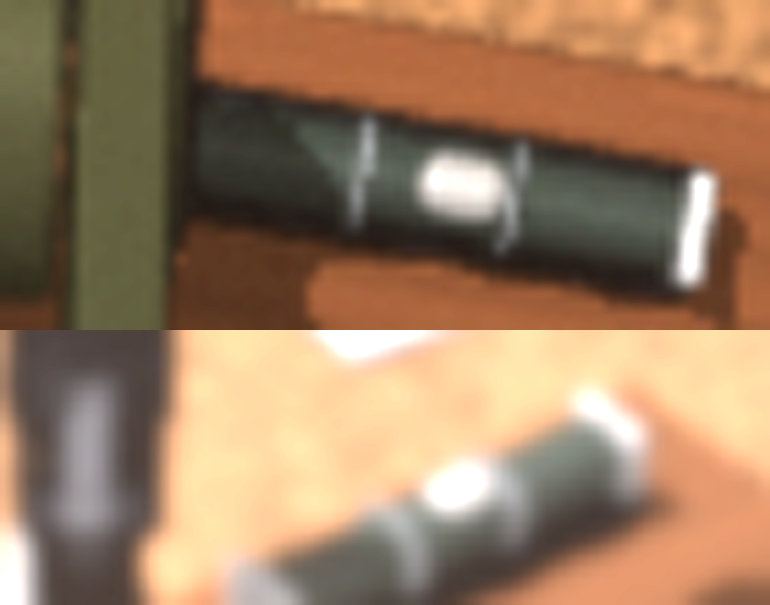

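View pics/side7.png

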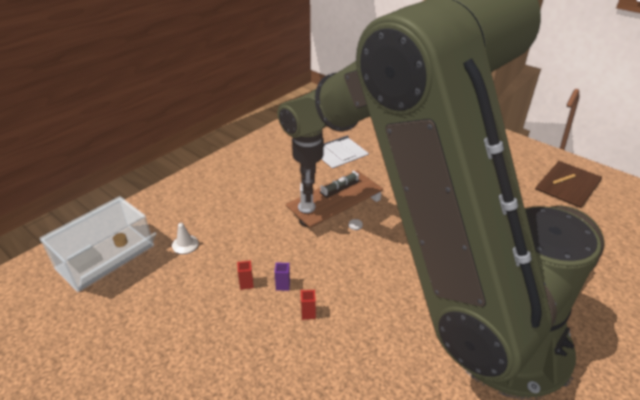

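Emit:
send_rows:
  commands:
    - [[0.0015, -0.0008, 0.0005, 2], [0.0015, -0.0012, 0.001, 4], [0.0015, -0.0016, 0.001, 6], [0.0015, -0.0018, 0.001, 8], [0.0015, -0.0018, 0.001, 10], [0.0015, -0.0018, 0.001, 10], [0.0015, -0.0018, 0.001, 10], [0.0015, -0.0018, 0.001, 10]]

```text
time_s: 9.27
tool_pos: [0.5563, -0.0013, 0.0793]
eef_rot: [2.32, 1.569, -0.284]
contact_force: [-8.3, -0.3, 19.6]
opening: 0.358
```

```bash
python3 d.py 0.5605 -0.0028 0.079; python3 look.py 8
```

```text
t 9.2667 pos [ 0.5563 -0.0013  0.0793] jaw -59.21 down [ 1.3e-03 -4.0e-04 -1.0e+00]
shift [ 0.0003  0.0035 -0.0028] F [-8.25 -0.35 19.62] [-0.009  1.544 -0.02 ] q [-0.07  0.48  1.65 -0.    1.01  0.97] open 0.030614243781229632
```

View pics/b8.png

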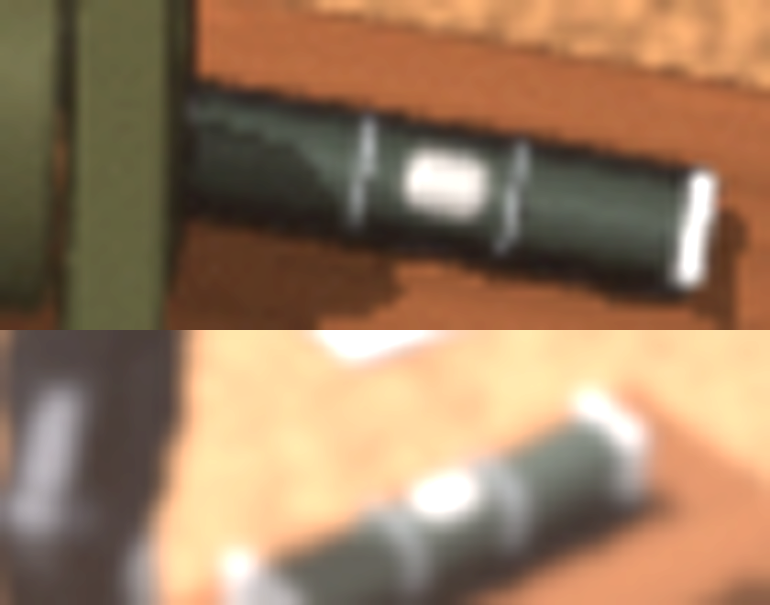

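```bash
cat > prof.py <<'E'
import sys
from h import *
i=sys.argv[1]
t=cv2.imread(f"pics/top{i}.png").astype(np.float32).sum(2)
# axis in raw px from crop 11 (325,185)
A=np.array(cr(364,172,325,185,11));B=np.array(cr(516,195,325,185,11));u=(B-A)/np.linalg.norm(B-A);n=np.array([-u[1],u[0]])
M=(A+B)/2;S=np.arange(-12,12,.1)
for w in(-3.5,-2.5,0,2.5,3.5):
    p=M+S[:,None]*u+w*n
    v=cv2.remap(t,p[:,0].astype(np.float32)[None],p[:,1].astype(np.float32)[None],cv2.INTER_CUBIC)[0]
    def cen(lo,hi):
        m=(S>lo)&(S<hi);q=v[m]-np.percentile(v[m],30);q[q<q.max()*.3]=0;return (q*S[m]).sum()/q.sum()
    print(w,'bands',round(cen(-9,-5),2),round(cen(5.,9),2),'bub',round(cen(-4.8,4.8),2))
E
python3 prof.py 8
```

```text
-3.5 bands -7.18 6.92 bub 0.19
-2.5 bands -7.02 6.97 bub 0.19
0 bands -7.04 6.33 bub 0.19
2.5 bands -7.29 6.88 bub 0.74
3.5 bands -7.23 6.92 bub 0.93
```

```bash
python3 - <<'E'
from h import *
t=cv2.imread("pics/top0.png");t8=cv2.imread("pics/top8.png")
a=cv2.resize(t[188:218,334:396],None,fx=12,fy=12,interpolation=cv2.INTER_CUBIC)
b=cv2.resize(t8[192:212,334:396],None,fx=12,fy=12,interpolation=cv2.INTER_CUBIC)
cv2.imwrite("pics/v0.png",cv2.convertScaleAbs(np.vstack([a,b])[:600],alpha=1.3))
c,d=ray("top",364,202);print(c,d)
e=np.array([.1886,.982]);print('axial shift per m height',(-d[:2]/d[2]*-1)@e)
for i in (0,7,8):
    g=cv2.imread(f"pics/top{i}.png").astype(float).min(2)[192:212,352:382]
    w=np.clip(g-110,0,None);y,x=np.mgrid[192:212,352:382]
    # keep blob
    n,lab,st,ce=cv2.connectedComponentsWithStats((g>110).astype(np.uint8));k=1+st[1:,4].argmax();m=lab==k
    print(i,st[k],(w*m*x).sum()/(w*m).sum(),(w*m*y).sum()/(w*m).sum())
E
```

```text
[ 0.47591887 -0.02009366  1.23213732] [ 0.06667099 -0.09073823 -0.99703248]
axial shift per m height 0.07675857200291406
0 [19  9  7  4 25] 373.70283018867923 202.41352201257862
7 [11  7  8  5 31] 366.42563143124414 201.23666978484565
8 [10  7  7  5 31] 364.8828337874659 200.94732061762033
```

View pics/v0.png

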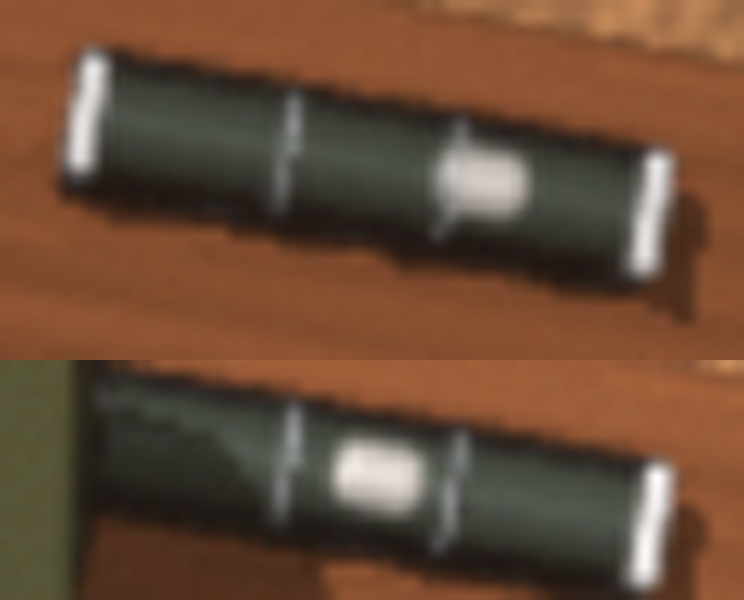

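Emit:
send_rows:
  commands:
    - [[0.0015, -0.0003, 0.0004, 1], [0.0015, -0.0003, 0.0004, 2], [0.0015, -0.0003, 0.0004, 2.4], [0.0015, -0.0003, 0.0004, 2.4], [0.0015, -0.0003, 0.0004, 2.4], [0.0015, -0.0003, 0.0004, 2.4], [0.0015, -0.0003, 0.0004, 2.4], [0.0015, -0.0003, 0.0004, 2.4]]

```text
time_s: 10.03
tool_pos: [0.5561, -0.0012, 0.0793]
eef_rot: [2.469, 1.568, -0.177]
contact_force: [-7.7, 0.7, 19.2]
opening: 0.355
```

```bash
python3 d.py 0.5605 -0.0028 0.079; python3 look.py 9; python3 - <<'E'
from h import *
for i in (8,9):
    g=cv2.imread(f"pics/top{i}.png").astype(float).min(2)[192:212,352:382]
    w=np.clip(g-110,0,None);y,x=np.mgrid[192:212,352:382]
    n,lab,st,ce=cv2.connectedComponentsWithStats((g>110).astype(np.uint8));k=1+st[1:,4].argmax();m=lab==k
    print(i,(w*m*x).sum()/(w*m).sum(),(w*m*y).sum()/(w*m).sum())
s=cv2.imread("pics/side9.png")
a=cv2.resize(s[165:192,316:362],None,fx=16,fy=16,interpolation=cv2.INTER_CUBIC)
cv2.imwrite("pics/v9.png",cv2.convertScaleAbs(a,alpha=1.1))
E
```

```text
t 10.0333 pos [ 0.5561 -0.0012  0.0793] jaw -61.6 down [ 2.5e-03 -4.0e-04 -1.0e+00]
shift [ 0.0003  0.0035 -0.0031] F [-7.7   0.68 19.18] [0.227 1.58  0.066] q [-0.07  0.48  1.65 -0.    1.01  1.01] open 0.0303352110326343
8 364.8828337874659 200.94732061762033
9 364.59205776173286 200.8673285198556
```

View pics/b9.png

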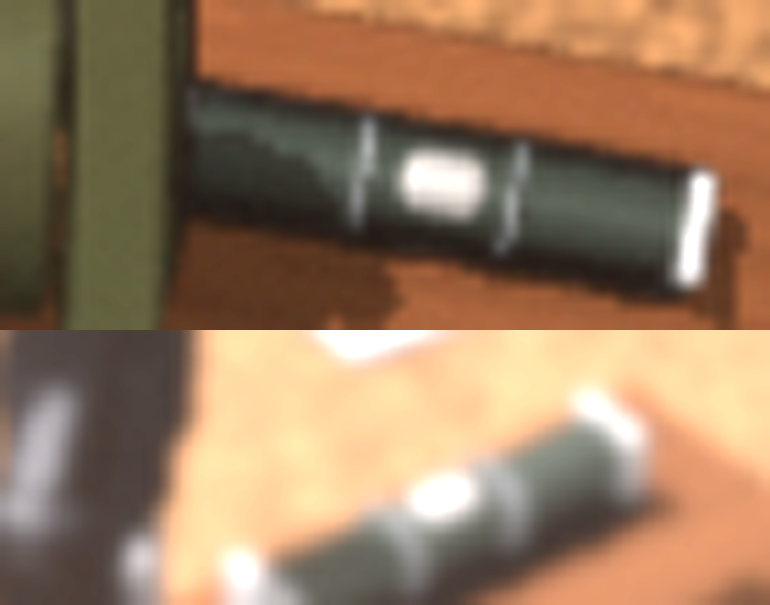

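View pics/v9.png

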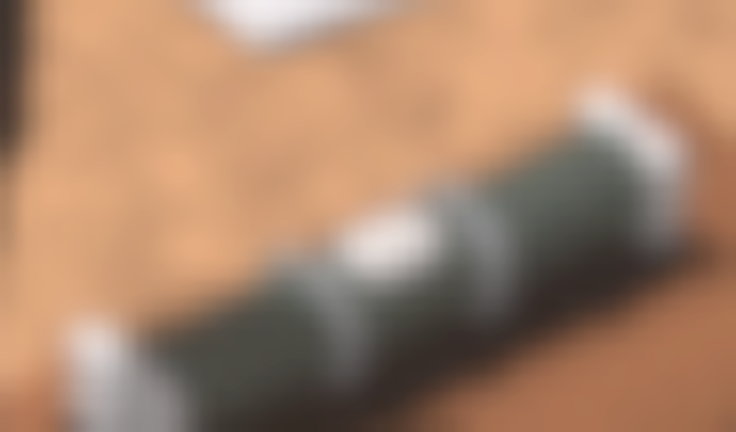

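```bash
python3 -c "
from rig import close_job
print(close_job())"
```

```text
the job is handed in; nothing more can be done
None
```

I pushed the aluminium sleeve home over the spigot, pressed the post down onto its stop, and turned it about 61° clockwise until the bubble sat between the bands. I handed the job in at about 10 s, still gripping the sleeve and pressing down.

**Last checks:**
- **Press:** the downward push was about 19 N against the spring's 6 N at the stop. The side picture taken when I pressed down shows the collar sunk towards the deck and no spigot showing under the sleeve.
- **Grip:** the opening was about 30 mm on the 31 mm sleeve, so it was still held.
- **Bubble:** the two views disagreed slightly. The top view put it about 0.7 mm from centre, on the side away from the post. The side view put it centred to about 0.5 mm.
- **Sideways force:** about 8 N sideways was still on the sleeve at the end. It had reached about 22 N during turning, and I eased it off.
- **Peak force:** the highest reading was about 44 N downward as the post met its stop, pushed through the held sleeve. That is above the 40 N figure, which I took to apply only to the arm and the gripper's body. I then cut the push to about 19 N.
- **Bystanders:** a full side view partway through the turning showed nothing visibly disturbed. I did not check every one again at the end.

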